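# Light, extraction, then sander: ready the sanding bench

## Robot

A 6-joint arm with a two-finger parallel gripper is mounted at the origin on the work surface. World frame = base frame: x ahead of the robot, y to its left, z up, the work surface at z = 0. Lengths are in mm, angles in rad, forces in N, time in s.
With the tool pointing down it reaches from about 250 to 800 mm from the base axis. Payload 3.9 kg.
Tool frame: the origin (TCP) lies on the centre line of the jaws, within the pads' length; the fingertips stand tip_reach ahead of it and the grasp point (between the pads) lies 3 mm ahead of it (tip_reach is the distance from the TCP to the fingertips, in mm); z points along the fingers, y is the line along which they close (so a half turn about z gives the same grasp; the last joint's range is limited). The gripper opens to 85 mm and grips with 20 to 120 N. Pads are 22 mm wide; open, the fingers measure 114 mm over their backs; the gripper's body (76 mm by 85 mm) begins 54 mm behind the grasp point. The pads swing forward as they close: fully open they stand 13 mm farther back than shut.
Start: joints at [-1.33, 0.26, -0.138, 1.173, 0, 1.571], TCP at [125.198, -509.844, 253.304] pointing down, gripper open.
Joint ranges: [-2.78, 2.78], [-0.83, 1.72], [-1.28, 1.37], [-1.9, 2.12], [-1.57, 1.48], [-3.14, 3.14]. Speed limits (rad/s): [2.57, 2.57, 3.14, 3.14, 3.14, 3.14].

## Interface

Orientations are given as a 3x3 rotation matrix whose columns are the frame's x, y, z axes.
In Python, from station import read_state, get_image, camera_model, finish_job, regions_of, place_of, tip_reach gives the robot as it stands.
- The arm moves only by the shell command python3 -m pendant 'ROWS'. ROWS is JSON, a list of rows, each an object with "delta_pos": the shift along the tool's x, y, z in mm, a list of three; "twist": the turn about the tool's z in degrees; "fingers": the gripper's target within -1 to 1 (shut at 1, half-way at 0, fully open at -1). In form: [{"delta_pos": [tx, ty, tz], "twist": twist, "fingers": fingers}, ...]. A call has 1 to 10 rows; each row is the pose to reach, as a shift and turn from the pose commanded when the call began, along the tool's axes at that moment; what a row does not reach only later rows make up. A row lasts 1/8 s, in which the tool goes at most 62.5 mm and 10.7 degrees, less where a joint would pass 70% of its speed; a pose out of reach is approached as far as the arm can. A call with a gripper value outside its range is refused whole. The fingers move at their own pace and stop on an object; the grip force is fixed at half the most. Time passes only in rows, so rows that repeat a pose let the fingers close. It gives the time, the measured TCP pose, the force, the opening and the grip force at its end, in the units of the state.
- read_state(): the state, without advancing time (a new reading comes with each control period).
- get_image(name): name is "scene" or "top" or "wrist"; returns the picture (384x512x3 uint8, red, green, blue); there is no depth.
- camera_model(name): a dict with "K" (3x3 intrinsics, pixels), "R" (3x3) and "t" (3): a world point X has camera coordinates R X + t; the wrist camera has in their place "mount" (4x4, takes a point from camera to tool coordinates, whose origin is the TCP and whose axes are the flange's). Camera axes: x right, y down, z forward; pixel columns grow to the right and rows downward; lengths in mm; the calibration is good to about 2 mm. A picture is of the moment at which its call begins: read the wrist's pose just before it. camera_model takes no time and is no camera call.
- finish_job(): hands the job in; it is judged then, once.
Trained networks look in the newest picture that a camera, given by its name, has taken for a name from the list of things; names that differ only in an ending like _2 or _b are one class to them, and where a whole thing is asked for, a point or a joint stands for the part that bears it (a point fixed in the world has none). Each returns a list of dicts, best first, with "conf" (0 to 1); they miss things now and then, are a little off and sometimes report something else, mostly with a low value. They report only what shows in the picture. A call takes as long as a camera call.
- regions_of(thing, camera): "pixels" (384x512 bool, what is visible of it) and "location" ([column, row] in pixels, amid what is visible of it).
- place_of(thing, camera): "location" ([column, row] in pixels: a listed point, or the origin of a listed thing).
The state is a dict: "time_s": time; "joints": joint angles; "joint_vel": joint speeds; "joint_torque": joint torques, N m; "ee_pos": TCP position; "tool_rot": TCP orientation; "ft_force": force on the tool from outside, world axes, zero at the start; "ft_torque": the same for the moment, N m; "gripper_width": opening from 0.0 (shut) to 1.0 (fully open); "grip_force": force on a finger pad.
Only numpy, scipy, OpenCV 4.12 (cv2) and the standard library are available. Lean on these libraries where they do the work, as an engineer would, in place of code of your own. Each camera call takes 0.05 s, during which the arm holds its last target. There are 200 camera calls.

## Task

Get the sanding bench ready to work, with light fingertip touches only: first touch the white pad on the bench lamp's base to light it, then start the dust extractor with the green button on its blue-lidded switch box, and only then start the belt-and-disc sander with the green button on its sloping front. Push each green button in until it stays in, and leave the red stop buttons alone. Do not lift or shift the lamp, do not touch it again once the extractor is on, and disturb nothing else on the bench.

Things in the scene. Friction and masses are not known exactly. Their poses are not given: they have to be found in the camera images.
- sander_start_top (a point): centre of the top face of the sander's green START button: flat cap, 28 mm across, 10 mm out of its black plate on the left half of the sander's sloping front face, about 67 mm above the bench. The point moves with the cap; its z axis is the face's outward normal, leaning 20 deg from vertical to the robot. Belt's near edge 100 mm behind it (belt top 176 mm up), disc table 135 mm to its right.
- sander_start (a joint): travel of the sander's green START button along that normal: 0 = out (off, as it starts), 0.007 m = fully in. It resists with a steady 4 N or so, then meets a hard stop; it has no return spring: it stays where it is pushed. The switch is made (on) beyond 0.004 m.
- sander_stop_top (a point): centre of the top of the sander's red STOP mushroom button, 34 mm across, 17 mm out of the same plate, 55 mm to the right of the green one (the sander's -y). Not to be pressed.
- sander_stop (a joint): travel of the sander's red STOP button: 0 = out, 0.006 m = fully in; sprung, about 2 N to start it moving.
- sander: the bench belt-and-disc sander, bolted down: grey base 360 x 360 mm, brown belt running left to right across the top (110 mm past the base on the left), 150 mm disc and small table on its right, motor at the back, 230 mm high at most. Origin under the middle of the base, x to its back, y to its left.
- extractor_start_top (a point): centre of the top face of the dust extractor's green START button: flat round cap, 28 mm across, standing 10 mm out of the level top of the switch box with the blue lid. 74 mm above the bench. The point moves with the button.
- extractor_start (a joint): travel straight down of the extractor's green START button: 0 = out (off, as it starts), 0.007 m = fully in. Same kind as on the sander: a steady 4 N or so, a hard stop, stays where it is pushed, on beyond 0.004 m.
- extractor_stop_top (a point): centre of the top of the extractor's red STOP mushroom button, 34 mm across, 17 mm out of the blue lid's collar, 55 mm to the right of the green one (the box's -y). Not to be pressed.
- extractor_stop (a joint): travel of the extractor's red STOP button: 0 = out, 0.006 m = fully in; sprung, about 2 N to start it moving.
- extractor_box: the dust extractor's switch box, screwed to the bench: grey steel box with a blue lid, 84 x 134 mm, 64 mm high to the button collars, on a foot plate 104 x 146 mm; a 20 mm conduit leaves its back (+x) and goes down through the bench 95 mm behind its centre. Origin under its centre. (The extractor, a blue drum, stands beyond the bench.)
- lamp_pad: the bench lamp's touch pad: white, round, 36 mm across, on the front of the lamp's black base. Origin at the centre of its underside; its top face is 6 mm above the origin, 26 mm above the bench. It yields softly up to 4 mm, about 4 N when fully down, and springs back. A light fingertip touch (0.5 N or more) works the lamp.
- lamp: the bench lamp, loose on the bench, about 2 kg: black round base 150 mm across, 20 mm high, the pad 42 mm in front of its centre (-x); the thin stem rises 45 mm behind the centre (+x) and leans back to a black shade, centred 140 mm behind the base's centre, top 415 mm above the bench. Origin under the centre of the base.
- drill: red and black cordless drill standing upright on its battery (118 x 78 mm foot), 205 mm high, bit pointing along its -x. Origin under the battery.
- tape: yellow tape measure, 70 x 38 x 62 mm high. Origin under its centre.
- cork_block: cork sanding block, 105 x 62 x 32 mm high. Origin under its centre.
- bracket: light wooden bracket with a rounded end, lying flat, 145 x 70 x 20 mm high. Origin under its middle.
- glue: white glue bottle with a red cap and yellow label, 64 mm across, 190 mm high. Origin under its centre.
- screw_jar: clear screw jar with an orange lid, 84 mm across, 85 mm high. Origin under its centre.
- square: try square lying flat: dark wooden stock 115 x 24 x 18 mm, steel blade reaching 200 mm along its +x. Origin under the middle of the stock.

How it is judged (in metres and radians):
On the way, in this order (a step that is already met when the one before it is completed fails the run):
1. a fingertip touches the lamp's pad (0.5 N or more), both green buttons still out (contact force between the fingers and lamp_pad above 0.5 N and value of joint each of extractor_start, sander_start below 0.004 m), for 0.04 s.
2. the fingers press the extractor's green button in beyond 4 mm, the sander's still out (value of joint extractor_start above 0.004 m and contact force between the fingers and extractor_box above 0.5 N and value of joint sander_start below 0.004 m), for 0.04 s.
3. the fingers press the sander's green button in beyond 4 mm, the extractor's still in (value of joint each of sander_start, extractor_start above 0.004 m and contact force between the fingers and sander above 0.5 N), for 0.04 s.
At the end, for the whole second after the job is handed in: Both green buttons stand in beyond 4 mm of their 7 mm, both red buttons are out (less than 2 mm in), the lamp stands upright at rest within 20 mm of where it was, and every loose thing is within 30 mm of where it was (value of joint each of extractor_start, sander_start above 0.004 m and value of joint each of extractor_stop, sander_stop below 0.002 m and distance of lamp from where it was at the start of the episode below 0.02 m and angle between lamp's own z axis and vertical below 0.1 rad and linear speed of lamp below 0.02 m/s and distance of each of drill, tape, cork_block, bracket, glue, screw_jar, square from where it was at the start of the episode below 0.03 m); the robot touches nothing.
It fails at once if a red stop button is pressed (2 mm or more) (value of joint any of extractor_stop, sander_stop above 0.002 m).
It fails at once if the robot presses or knocks the lamp, switch box or sander harder than 25 N (contact force between the arm and lamp above 25 N or contact force between the arm and extractor_box above 25 N or contact force between the arm and sander above 25 N).
It fails at once if the lamp is lifted 10 mm, shifted more than 20 mm or tipped more than 0.1 rad (height (world z) of lamp above 0.01 m or distance of lamp from where it was at the start of the episode above 0.02 m or angle between lamp's own z axis and vertical above 0.1 rad).
It fails at once if the lamp is touched again once the extractor is on (that would dim it) (contact force between the arm and lamp above 0.5 N and value of joint extractor_start above 0.004 m).
It fails at once if another thing on the bench is moved more than 30 mm (distance of any of drill, tape, cork_block, bracket, glue, screw_jar, square from where it was at the start of the episode above 0.03 m).
It also fails if it takes over 61 s, if anything falls off the work surface, if the arm or the gripper's body presses on something with over 40 N, if the wrist force passes 120 N, or if a joint passes its speed limit or range.

## Working session

There is one attempt and no reset: what is moved stays moved. The work goes in short steps, Python scripts to look and compute and a shell command to move; the robot and the scene stay as the last step left them, time stands still between calls to the robot, and variables do not carry over. Pictures are saved under pics/ and viewed, at most 11 in all, crops included, and the job is handed in when it is done.

```bash
mkdir -p pics; cat > h.py <<'E'
import numpy as np, cv2
from station import *
def ray(cam,px,st=None):
    m=camera_model(cam);K=np.array(m["K"]);d=np.linalg.inv(K)@[px[0],px[1],1]
    if cam=="wrist":
        M=np.array(m["mount"]);R=np.array(st["tool_rot"]);p=np.array(st["ee_pos"])
        return p+R@M[:3,3],R@M[:3,:3]@d
    R=np.array(m["R"]);t=np.array(m["t"]);return -R.T@t,R.T@d
def at(cam,px,z,st=None):
    o,d=ray(cam,px,st);return o+d*(z-o[2])/d[2]
def save(cam,name):
    im=get_image(cam);cv2.imwrite("pics/"+name,im[:,:,::-1]);return im
E
python3 - <<'E'
from h import *
s=read_state();print({k:np.round(s[k],3).tolist() for k in("ee_pos","tool_rot","gripper_width","ft_force")},tip_reach, callable(tip_reach) and tip_reach())
a=save("scene","a.png");b=save("top","b.png")
Z=dict(lamp_pad=20,extractor_start_top=74,sander_start_top=67,extractor_stop_top=81,sander_stop_top=74,lamp=0,sander=0,extractor_box=0,drill=0,tape=0,cork_block=0,bracket=0,glue=0,screw_jar=0,square=0)
for n,z in Z.items():
  for c in("top","scene"):
    r=place_of(n,c)
    print(n,c,[(np.round(q["location"]).tolist(),round(q["conf"],2),np.round(at(c,q["location"],z)[:2]).tolist()) for q in r[:2]])
E
```

```text
{'ee_pos': [125.031, -509.239, 252.463], 'tool_rot': [[0.971, 0.238, -0.0], [0.238, -0.971, 0.002], [-0.0, -0.002, -1.0]], 'gripper_width': 1.003, 'ft_force': [0.14, 1.158, -0.045]} 22.0 False
lamp_pad top [([400.0, 247.0], 0.66, [455.0, -407.0])]
lamp_pad scene [([125.0, 257.0], 0.63, [451.0, -413.0])]
extractor_start_top top [([327.0, 196.0], 0.63, [591.0, -150.0])]
extractor_start_top scene [([216.0, 223.0], 0.62, [585.0, -142.0])]
sander_start_top top [([170.0, 189.0], 0.56, [563.0, 359.0])]
sander_start_top scene []
extractor_stop_top top [([347.0, 194.0], 0.53, [602.0, -212.0]), ([335.0, 259.0], 0.51, [391.0, -184.0])]
extractor_stop_top scene [([170.0, 225.0], 0.63, [490.0, -257.0]), ([204.0, 234.0], 0.47, [603.0, -209.0])]
sander_stop_top top [([185.0, 192.0], 0.63, [558.0, 306.0]), ([345.0, 192.0], 0.49, [608.0, -207.0])]
sander_stop_top scene []
lamp top [([398.0, 233.0], 0.82, [506.0, -407.0])]
lamp scene [([137.0, 266.0], 0.67, [493.0, -398.0])]
sander top [([207.0, 162.0], 0.84, [686.0, 260.0])]
sander scene [([310.0, 201.0], 0.81, [675.0, 261.0])]
extractor_box top [([3
[... 272 characters left out ...]
.76, [393.0, -202.0])]
tape scene [([169.0, 223.0], 0.67, [393.0, -206.0])]
cork_block top [([293.0, 252.0], 0.81, [406.0, -63.0])]
cork_block scene [([202.0, 208.0], 0.67, [411.0, -67.0]), ([212.0, 226.0], 0.65, [514.0, -107.0])]
bracket top [([233.0, 256.0], 0.85, [374.0, 135.0])]
bracket scene [([235.0, 183.0], 0.76, [375.0, 141.0])]
glue top [([365.0, 164.0], 0.68, [733.0, -288.0])]
glue scene [([213.0, 287.0], 0.75, [730.0, -287.0]), ([125.0, 259.0], 0.15, [439.0, -412.0])]
screw_jar top [([310.0, 147.0], 0.87, [778.0, -94.0])]
screw_jar scene [([272.0, 262.0], 0.71, [786.0, -88.0])]
square top [([158.0, 267.0], 0.7, [313.0, 375.0])]
square scene [([260.0, 158.0], 0.75, [306.0, 365.0])]
```

```bash
python3 -c "
import cv2,numpy as np
a=cv2.imread('pics/a.png');b=cv2.imread('pics/b.png');cv2.imwrite('pics/ab.png',cv2.resize(np.vstack([a,b]),(400,600)) if 0 else np.hstack([cv2.resize(a,(400,300)),cv2.resize(b,(400,300))]))"
```

```text
(no output)
```

View pics/a.png

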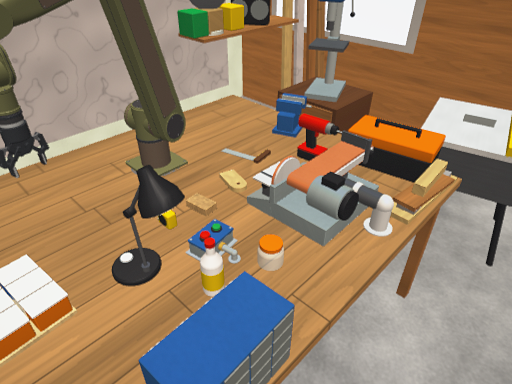

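View pics/b.png

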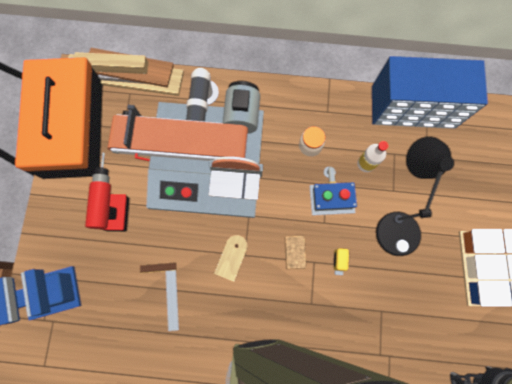

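The scene view shows the lamp base near (137,266), the switch box near (212,240), and the sander beyond it. In the top view the pad is at (402,247). The extractor's green and red buttons are at (327,196) and (345,194), and the sander's are at (170,190) and (186,192). The network results agree with this. I'm going above the pad with the fingers shut.

```bash
python3 -m pendant '[{"delta_pos":[50,-3,0],"twist":5,"fingers":1},{"delta_pos":[110,-6,10],"twist":10,"fingers":1},{"delta_pos":[170,-9,20],"twist":13.8,"fingers":1},{"delta_pos":[230,-12,40],"twist":13.8,"fingers":1},{"delta_pos":[290,-16,60],"twist":13.8,"fingers":1},{"delta_pos":[335,-18,80],"twist":13.8,"fingers":1},{"delta_pos":[335,-18,90],"twist":13.8,"fingers":1},{"delta_pos":[335,-18,90],"twist":13.8,"fingers":1},{"delta_pos":[335,-18,90],"twist":13.8,"fingers":1}]'
cat > look.py <<'E'
import sys
from h import *
s=read_state();im=save("wrist",sys.argv[1]);print(np.round(s["ee_pos"],1),np.round(s["tool_rot"],3).tolist(),s["gripper_width"],np.round(s["ft_force"],2))
for a in sys.argv[2:]:
    n,z=a.split("=")
    for f in(place_of,regions_of):
        for q in f(n,"wrist")[:2]: print(n,f.__name__,np.round(q["location"]),round(q["conf"],2),np.round(at("wrist",q["location"],float(z),s)[:2],1))
E
python3 look.py w1.png lamp_pad=24 lamp=0
```

```text
time_s: 2.72
ee_pos: [445.2, -413.2, 164.0]
tool_rot: [[1.0, -0.002, 0.0], [-0.002, -1.0, -0.001], [0.0, 0.001, -1.0]]
ft_force: [0.6, 0.2, 0.2]
gripper_width: -0.002
grip_force: 0.0
[ 445.2 -413.2  164. ] [[1.0, -0.002, 0.0], [-0.002, -1.0, -0.001], [0.0, 0.001, -1.0]] -0.0020245717995591617 [0.57 0.17 0.22]
lamp_pad call [256. 172.] 0.76 [ 461.9 -412.9]
lamp_pad call [257. 171.] 0.93 [ 463.2 -413.7]
lamp call [248. 129.] 0.67 [ 502.9 -404.3]
lamp call [190.  82.] 0.79 [ 549.  -346.7]
lamp call [ 66. 240.] 0.32 [ 374.7 -186.1]
```

View pics/w1.png

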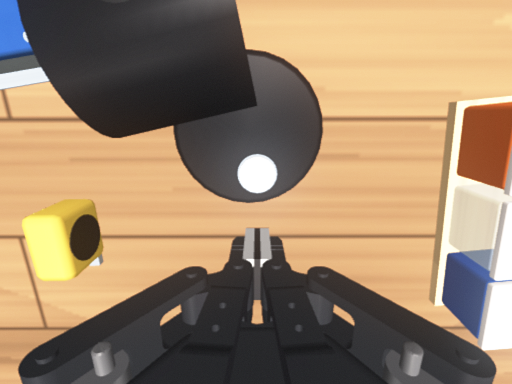

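The pad is at (257,172), i.e. about (463,-413) mm. The shade looms at the upper left, so I'll triangulate it before descending.

```bash
python3 - <<'E'
from h import *
s=read_state()
print(np.round(ray("wrist",(256,192),s),1).tolist(), np.round(ray("wrist",(140,70),s),2).tolist())
for z in(300,340,380,415): print(z,[np.round(at(c,p,z,s)[:2]).tolist() for c,p in(("top",(429,157)),("scene",(158,195)))],np.round(at("top",(402,247),26)[:2]))
# wrist edge: line from shade lower corner (256,103)
o,d=ray("wrist",(256,103),s);print(o,[np.round(o+d*k).tolist() for k in(30,60,100)])
E
```

```text
[[519.6, -413.1, 285.7], [-0.3, 0.0, -1.0]] [[519.57, -413.06, 285.66], [0.16, 0.44, -1.09]]
300 [[672.0, -380.0], [600.0, -341.0]] [ 456. -412.]
340 [[658.0, -363.0], [652.0, -368.0]] [ 456. -412.]
380 [[643.0, -346.0], [703.0, -396.0]] [ 456. -412.]
415 [[630.0, -331.0], [748.0, -420.0]] [ 456. -412.]
[ 519.56713185 -413.06223317  285.65878782] [[521.0, -413.0, 254.0], [522.0, -413.0, 222.0], [523.0, -413.0, 180.0]]
```

```bash
python3 - <<'E'
from h import *
s=read_state()
def tri(a,b):
    (o,d),(p,e)=a,b
    k=np.linalg.lstsq(np.c_[d,-e],p-o,rcond=None)[0];A=o+d*k[0];B=p+e*k[1];return np.round((A+B)/2),round(np.linalg.norm(A-B))
T=lambda p:ray("top",p);S=lambda p:ray("scene",p)
print("elbow",tri(T((425,213)),S((130,212))));print("tip",tri(T((447,163)),S((148,170))));print("foot",tri(T((400,216)),S((141,263))))
print("base",at("top",(398,233),20),at("wrist",(249,126),20,s))
print(np.array(camera_model("wrist")["mount"]).round(2).tolist())
a=cv2.imread("pics/a.png")[150:300,80:220];b=cv2.imread("pics/b.png")[120:270,360:500]
cv2.imwrite("pics/c.png",cv2.resize(np.hstack([a,b]),None,fx=2.8,fy=2.8,interpolation=2))
E
```

```text
elbow (array([ 531., -397.,  236.]), 2)
tip (array([ 626., -374.,  403.]), 11)
foot (array([ 549., -400.,   54.]), 14)
base [ 501.41319799 -399.99291115   20.        ] [ 507.47873579 -405.9286671    20.        ]
[[-0.0, -0.96, -0.29, 73.89], [1.0, -0.0, 0.0, -0.08], [-0.0, -0.29, 0.96, -121.52], [0.0, 0.0, 0.0, 1.0]]
```

View pics/c.png

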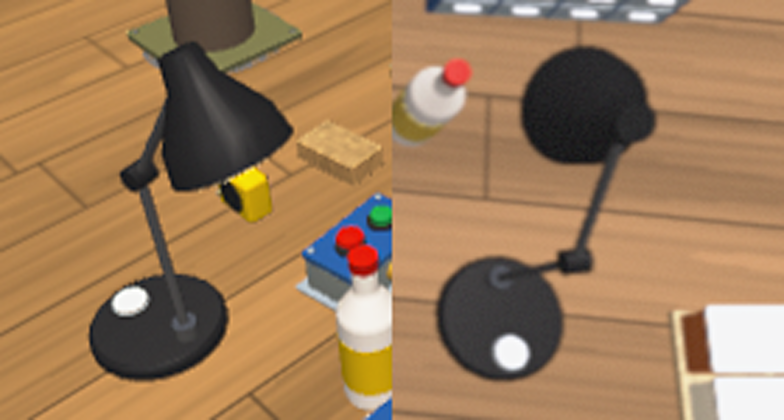

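The lamp's stem has an elbow at about (531,-397,236), and the wrist camera sits just above it. I'll twist 90° so the camera side faces away from the lamp before descending.

```bash
python3 -m pendant '[{"delta_pos":[0,0,0],"twist":10,"fingers":1},{"delta_pos":[0,0,0],"twist":20,"fingers":1},{"delta_pos":[0,0,0],"twist":30,"fingers":1},{"delta_pos":[3,0,0],"twist":40,"fingers":1},{"delta_pos":[6,0,0],"twist":50,"fingers":1},{"delta_pos":[9,0,0],"twist":60,"fingers":1},{"delta_pos":[11,0,0],"twist":70,"fingers":1},{"delta_pos":[11,0,0],"twist":80,"fingers":1},{"delta_pos":[11,0,0],"twist":90,"fingers":1},{"delta_pos":[11,0,0],"twist":90,"fingers":1}]' && python3 -m pendant '[{"delta_pos":[0,0,40],"twist":0,"fingers":1},{"delta_pos":[0,0,75],"twist":0,"fingers":1},{"delta_pos":[0,0,95],"twist":0,"fingers":1},{"delta_pos":[0,0,108],"twist":0,"fingers":1},{"delta_pos":[0,0,110],"twist":0,"fingers":1},{"delta_pos":[0,0,110],"twist":0,"fingers":1}]'; python3 look.py w2.png lamp_pad=24
```

```text
time_s: 4.22
ee_pos: [327.8, -488.9, 163.6]
tool_rot: [[0.481, -0.865, 0.141], [-0.876, -0.468, 0.111], [-0.03, -0.177, -0.984]]
ft_force: [0.2, 0.1, -0.2]
gripper_width: -0.002
grip_force: 0.0
time_s: 4.97
ee_pos: [336.9, -480.8, 55.8]
tool_rot: [[0.495, -0.856, 0.146], [-0.868, -0.482, 0.117], [-0.029, -0.184, -0.982]]
ft_force: [0.0, 0.1, 0.4]
gripper_width: 0.0
grip_force: 0.0
[ 336.9 -480.8   55.8] [[0.495, -0.856, 0.146], [-0.868, -0.482, 0.117], [-0.029, -0.184, -0.982]] 0.00031480883723275055 [0.02 0.08 0.38]
lamp_pad call [ 78. 213.] 0.95 [ 458.2 -416.1]
lamp_pad call [ 51. 186.] 0.56 [ 482.6 -425.2]
lamp_pad call [ 75. 214.] 0.77 [ 460.2 -414.1]
```

View pics/w2.png

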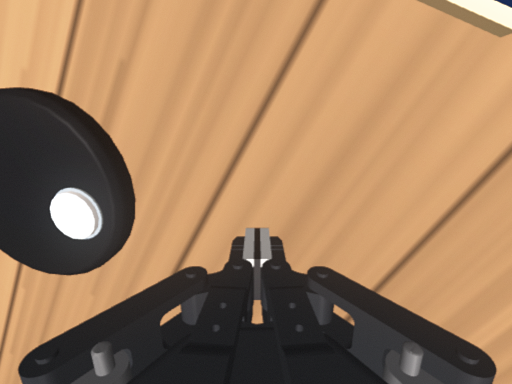

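The twist drove the arm away and tilted the tool, probably against a joint limit. The pad is still at about (458,-415) and untouched. I'll check the joints.

```bash
python3 -c "
from h import *
s=read_state();print(np.round(s['joints'],3),np.round(s['joint_vel'],3))"; python3 -m pendant '[{"delta_pos":[0,0,-50],"twist":0,"fingers":1},{"delta_pos":[0,0,-100],"twist":0,"fingers":1},{"delta_pos":[0,0,-110],"twist":0,"fingers":1},{"delta_pos":[0,0,-110],"twist":0,"fingers":1}]';python3 -c "
from h import *
s=read_state();print(np.round(s['joints'],3),np.round(s['joint_vel'],3))"
```

```text
[-1.053  0.53  -0.28   0.79   0.186  3.141] [ 0.002  0.    -0.004 -0.003  0.     0.   ]
time_s: 5.62
ee_pos: [320.8, -493.8, 164.0]
tool_rot: [[0.495, -0.856, 0.146], [-0.868, -0.482, 0.116], [-0.028, -0.184, -0.982]]
ft_force: [0.1, -0.1, 0.2]
gripper_width: -0.0
grip_force: 0.0
[-1.088  0.44  -0.119  1.047  0.184  3.106] [ 0.006  0.03  -0.047 -0.011 -0.002  0.   ]
```

```bash
python3 -m pendant '[{"delta_pos":[0,0,-30],"twist":0,"fingers":1},{"delta_pos":[0,0,-50],"twist":-10,"fingers":1},{"delta_pos":[0,0,-50],"twist":-20,"fingers":1},{"delta_pos":[0,0,-50],"twist":-30,"fingers":1},{"delta_pos":[0,0,-50],"twist":-30,"fingers":1}]';python3 -c "
from h import *
s=read_state();print(np.round(s['joints'],3),np.round(s['joint_vel'],3))"
```

```text
time_s: 6.25
ee_pos: [313.1, -498.0, 210.2]
tool_rot: [[0.856, -0.496, 0.144], [-0.513, -0.85, 0.121], [0.062, -0.177, -0.982]]
ft_force: [-0.9, 0.3, 0.1]
gripper_width: -0.0
grip_force: 0.0
[-1.102  0.417 -0.031  1.166  0.184  2.569] [-0.    -0.003  0.005  0.002  0.001  0.046]
```

Commands start from the reached pose, so an 11° tilt remains. It leans away from the lamp and towards the sander face's normal, so I can use it. I'm twisting back the other way, which has joint range, to put the camera on the +y side.

```bash
python3 -m pendant '[{"delta_pos":[0,0,0],"twist":-10,"fingers":1},{"delta_pos":[0,0,0],"twist":-20,"fingers":1},{"delta_pos":[0,0,0],"twist":-30,"fingers":1},{"delta_pos":[0,0,0],"twist":-40,"fingers":1},{"delta_pos":[0,0,0],"twist":-50,"fingers":1},{"delta_pos":[0,0,0],"twist":-60,"fingers":1},{"delta_pos":[0,0,0],"twist":-70,"fingers":1},{"delta_pos":[0,0,0],"twist":-80,"fingers":1},{"delta_pos":[0,0,0],"twist":-90,"fingers":1},{"delta_pos":[0,0,0],"twist":-100,"fingers":1}]' >/dev/null; python3 -m pendant '[{"delta_pos":[0,0,0],"twist":-10,"fingers":1},{"delta_pos":[0,0,0],"twist":-20,"fingers":1},{"delta_pos":[0,0,0],"twist":-20,"fingers":1}]'
cat > go.py <<'E'
import sys
from h import *
# tip target in world -> delta in tool axes
s=read_state();R=np.array(s["tool_rot"]);tip=np.array(s["ee_pos"])+22*R[:,2]
print("tip",tip.round(1),"j",np.round(s["joints"],2),"F",np.round(s["ft_force"],1),"z",R[:,2].round(3));
for a in sys.argv[1:]: print(a,"delta",(R.T@(np.array(list(map(float,a.split(','))))-tip)).round(1))
E
python3 go.py 456,-413,80 456,-413,32 456,-413,27 456,-413,22
```

```text
time_s: 7.88
ee_pos: [313.2, -498.4, 211.1]
tool_rot: [[0.004, 0.99, 0.144], [0.993, -0.021, 0.12], [0.121, 0.143, -0.982]]
ft_force: [-0.5, 0.3, 0.4]
gripper_width: -0.001
grip_force: 0.0
tip [ 316.4 -495.8  189.4] j [-1.1   0.42 -0.03  1.17  0.18  0.48] F [-0.5  0.3  0.4] z [ 0.144  0.12  -0.982]
456,-413,80 delta [ 69.4 120.8 137.6]
456,-413,32 delta [ 63.6 113.9 184.7]
456,-413,27 delta [ 63.  113.2 189.6]
456,-413,22 delta [ 62.4 112.5 194.5]
```

```bash
python3 -m pendant '[{"delta_pos":[18,30,35],"twist":0,"fingers":1},{"delta_pos":[36,62,70],"twist":0,"fingers":1},{"delta_pos":[53,93,105],"twist":0,"fingers":1},{"delta_pos":[69,121,138],"twist":0,"fingers":1},{"delta_pos":[69,121,138],"twist":0,"fingers":1},{"delta_pos":[69,121,138],"twist":0,"fingers":1}]'; python3 go.py 456,-413,32 456,-413,26 456,-413,20; python3 look.py w3.png lamp_pad=24
```

```text
time_s: 8.62
ee_pos: [452.8, -416.3, 102.2]
tool_rot: [[0.002, 0.99, 0.144], [0.993, -0.019, 0.118], [0.119, 0.143, -0.982]]
ft_force: [-0.0, -0.8, 0.3]
gripper_width: 0.002
grip_force: 0.0
tip [ 456.  -413.7   80.5] j [-0.83  0.5  -0.19  0.87  0.19  0.75] F [-0.  -0.8  0.3] z [ 0.144  0.118 -0.982]
456,-413,32 delta [-5.1 -6.9 47.8]
456,-413,26 delta [-5.8 -7.8 53.7]
456,-413,20 delta [-6.5 -8.7 59.6]
[ 452.8 -416.3  102.2] [[0.002, 0.99, 0.144], [0.993, -0.019, 0.118], [0.119, 0.143, -0.982]] 0.0022838693299043525 [-0.04 -0.77  0.29]
lamp_pad call [252. 216.] 0.86 [ 460.7 -413.2]
```

View pics/w3.png

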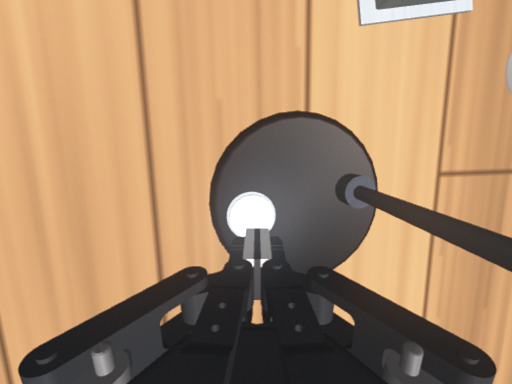

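The pad is at (251,215) in the image, or about (460,-413) mm, right ahead of the fingertips, and the stem is clear to the right.

```bash
python3 -m pendant '[{"delta_pos":[-3,0,25],"twist":0,"fingers":1},{"delta_pos":[-5,-4,45],"twist":0,"fingers":1},{"delta_pos":[-5,-5,49],"twist":0,"fingers":1},{"delta_pos":[-5,-5,51],"twist":0,"fingers":1},{"delta_pos":[-5,-5,52.5],"twist":0,"fingers":1},{"delta_pos":[-5,-5,52.5],"twist":0,"fingers":1}]'; python3 go.py
```

```text
time_s: 9.52
ee_pos: [456.1, -415.5, 50.1]
tool_rot: [[-0.001, 0.989, 0.146], [0.993, -0.017, 0.117], [0.118, 0.145, -0.982]]
ft_force: [-0.1, -1.0, 0.3]
gripper_width: -0.002
grip_force: 0.0
tip [ 459.3 -412.9   28.5] j [-0.83  0.55 -0.25  0.75  0.19  0.75] F [-0.1 -1.   0.3] z [ 0.146  0.117 -0.982]
```

```bash
python3 -m pendant '[{"delta_pos":[0,0,2],"twist":0,"fingers":1},{"delta_pos":[0,0,3.5],"twist":0,"fingers":1},{"delta_pos":[0,0,3.5],"twist":0,"fingers":1}]'; python3 go.py
```

```text
time_s: 9.9
ee_pos: [456.4, -415.3, 46.3]
tool_rot: [[-0.0, 0.989, 0.146], [0.993, -0.017, 0.116], [0.118, 0.145, -0.982]]
ft_force: [-1.7, -1.7, 3.2]
gripper_width: 0.002
grip_force: 1.4
tip [ 459.6 -412.7   24.7] j [-0.83  0.56 -0.26  0.74  0.19  0.75] F [-1.7 -1.7  3.2] z [ 0.146  0.116 -0.982]
```

About 3 N on the pad, so it is touched. I'm retreating along the tool axis, then moving left and up before going forward to stay away from the lamp.

```bash
python3 -m pendant '[{"delta_pos":[0,0,0],"twist":0,"fingers":1},{"delta_pos":[0,0,-30],"twist":0,"fingers":1},{"delta_pos":[0,0,-80],"twist":0,"fingers":1},{"delta_pos":[40,0,-110],"twist":0,"fingers":1},{"delta_pos":[90,0,-110],"twist":0,"fingers":1},{"delta_pos":[140,0,-110],"twist":0,"fingers":1},{"delta_pos":[140,0,-110],"twist":0,"fingers":1}]'; python3 go.py 575,-160,140
```

```text
time_s: 10.78
ee_pos: [439.2, -284.6, 170.8]
tool_rot: [[-0.004, 0.99, 0.144], [0.993, -0.013, 0.121], [0.122, 0.143, -0.982]]
ft_force: [0.1, -0.6, 0.0]
gripper_width: -0.003
grip_force: 0.0
tip [ 442.3 -282.   149.1] j [-0.68  0.28 -0.35  0.9   0.19  0.9 ] F [ 0.1 -0.6  0. ] z [ 0.144  0.121 -0.982]
575,-160,140 delta [119.4 128.4  42.8]
```

```bash
python3 -m pendant '[{"delta_pos":[40,40,14],"twist":0,"fingers":1},{"delta_pos":[80,80,28],"twist":0,"fingers":1},{"delta_pos":[119,128,43],"twist":0,"fingers":1},{"delta_pos":[119,128,43],"twist":0,"fingers":1},{"delta_pos":[119,128,43],"twist":0,"fingers":1}]'; python3 go.py; python3 look.py w4.png extractor_start_top=74 extractor_stop_top=81 extractor_box=0
```

```text
time_s: 11.4
ee_pos: [572.7, -167.5, 160.2]
tool_rot: [[-0.001, 0.99, 0.143], [0.993, -0.016, 0.118], [0.119, 0.143, -0.983]]
ft_force: [0.2, -0.4, -0.9]
gripper_width: 0.0
grip_force: 0.0
tip [ 575.9 -164.9  138.6] j [-0.37  0.37 -0.24  0.86  0.16  1.22] F [ 0.2 -0.4 -0.9] z [ 0.143  0.118 -0.983]
[ 572.7 -167.5  160.2] [[-0.001, 0.99, 0.143], [0.993, -0.016, 0.118], [0.119, 0.143, -0.983]] 0.0002092970957088527 [ 0.24 -0.41 -0.91]
extractor_start_top call [268. 199.] 0.77 [ 595.1 -153.1]
extractor_start_top call [264. 198.] 0.82 [ 592.1 -152.1]
extractor_start_top call [288. 254.] 0.3 [ 612.3 -203.4]
extractor_stop_top call [278. 264.] 0.68 [ 601.6 -208.5]
extractor_stop_top call [286. 256.] 0.7 [ 609.3 -201.3]
extractor_box call [257. 209.] 0.87 [ 596.5 -179.4]
extractor_box call [270. 194.] 0.95 [ 611.6 -162.3]
extractor_box call [265. 200.] 0.59 [ 604.9 -168.8]
```

View pics/w4.png

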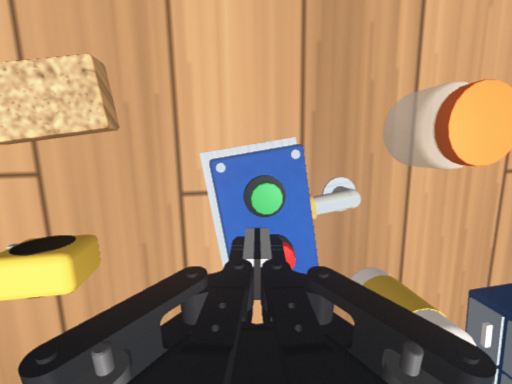

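The green button is at (267,197), about (593,-151). The red one is at (288,255), about (605,-204), and partly under the gripper. I'll go over the green first at height, then descend.

```bash
python3 go.py 592,-151,110 592,-151,80
```

```text
tip [ 575.7 -165.8  139.6] j [-0.37  0.37 -0.24  0.86  0.16  1.22] F [ 0.4 -0.1  0.2] z [ 0.145  0.117 -0.982]
592,-151,110 delta [11.2 11.6 33.2]
592,-151,80 delta [ 7.6  7.2 62.7]
```

```bash
python3 -m pendant '[{"delta_pos":[11,12,15],"twist":0,"fingers":1},{"delta_pos":[11,12,33],"twist":0,"fingers":1},{"delta_pos":[9,9,53],"twist":0,"fingers":1},{"delta_pos":[7.6,7.2,62],"twist":0,"fingers":1},{"delta_pos":[7.6,7.2,62],"twist":0,"fingers":1}]'; python3 go.py 592,-151,74 592,-151,70 592,-151,66; python3 look.py w5.png extractor_start_top=74
```

```text
time_s: 12.38
ee_pos: [588.8, -152.2, 101.0]
tool_rot: [[-0.001, 0.99, 0.143], [0.993, -0.016, 0.119], [0.12, 0.143, -0.983]]
ft_force: [0.7, -0.4, -0.2]
gripper_width: 0.004
grip_force: 0.0
tip [ 591.9 -149.5   79.4] j [-0.33  0.44 -0.31  0.73  0.16  1.26] F [ 0.7 -0.4 -0.2] z [ 0.143  0.119 -0.983]
592,-151,74 delta [-2.1 -0.7  5.2]
592,-151,70 delta [-2.6 -1.3  9.1]
592,-151,66 delta [-3.  -1.8 13. ]
[ 588.8 -152.2  101. ] [[-0.001, 0.99, 0.143], [0.993, -0.016, 0.119], [0.12, 0.143, -0.983]] 0.00362080419589095 [ 0.7  -0.38 -0.17]
extractor_start_top call [259. 241.] 0.71 [ 594.4 -151.4]
extractor_start_top call [441. 143.] 0.63 [714.3 -93.5]
extractor_start_top call [256. 226.] 0.92 [ 592.5 -141.6]
```

View pics/w5.png

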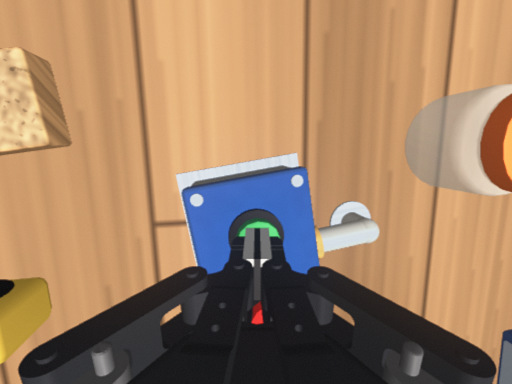

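The fingertips at (257,232) sit over the green cap, and the red button at (258,312) is clear behind them. Pressing in steps.

```bash
python3 -m pendant '[{"delta_pos":[-1.5,-0.5,4],"twist":0,"fingers":1},{"delta_pos":[-2,-1,7],"twist":0,"fingers":1},{"delta_pos":[-2.3,-1.2,9],"twist":0,"fingers":1},{"delta_pos":[-2.3,-1.2,9],"twist":0,"fingers":1}]'; python3 go.py
```

```text
time_s: 13.02
ee_pos: [589.9, -154.2, 93.2]
tool_rot: [[-0.001, 0.989, 0.147], [0.993, -0.017, 0.117], [0.118, 0.146, -0.982]]
ft_force: [0.6, 0.0, 3.1]
gripper_width: -0.0
grip_force: 1.6
tip [ 593.1 -151.6   71.6] j [-0.33  0.45 -0.32  0.71  0.16  1.25] F [0.6 0.  3.1] z [ 0.147  0.117 -0.982]
```

```bash
python3 -m pendant '[{"delta_pos":[0,0,1.5],"twist":0,"fingers":1},{"delta_pos":[0,0,3],"twist":0,"fingers":1},{"delta_pos":[0,0,3],"twist":0,"fingers":1}]'; python3 -m pendant '[{"delta_pos":[0,0,1],"twist":0,"fingers":1},{"delta_pos":[0,0,1.5],"twist":0,"fingers":1},{"delta_pos":[0,0,1.5],"twist":0,"fingers":1}]'; python3 go.py
```

```text
time_s: 13.4
ee_pos: [590.0, -154.1, 89.9]
tool_rot: [[-0.0, 0.989, 0.146], [0.993, -0.017, 0.117], [0.118, 0.145, -0.982]]
ft_force: [0.3, -2.0, 4.8]
gripper_width: -0.004
grip_force: 2.0
time_s: 13.78
ee_pos: [590.1, -154.1, 89.5]
tool_rot: [[-0.0, 0.989, 0.146], [0.993, -0.017, 0.116], [0.118, 0.145, -0.982]]
ft_force: [-2.9, -3.4, 11.5]
gripper_width: -0.003
grip_force: 5.5
tip [ 593.3 -151.5   67.9] j [-0.33  0.45 -0.32  0.7   0.16  1.25] F [-2.9 -3.4 11.5] z [ 0.146  0.116 -0.982]
```

Hard stop reached at 11.5 N with the motion stopped, so the button is in. I'm retreating up and towards the robot, then going left.

```bash
python3 -m pendant '[{"delta_pos":[0,0,-20],"twist":0,"fingers":1},{"delta_pos":[0,0,-60],"twist":0,"fingers":1},{"delta_pos":[0,-40,-100],"twist":0,"fingers":1},{"delta_pos":[50,-80,-110],"twist":0,"fingers":1},{"delta_pos":[110,-90,-110],"twist":0,"fingers":1},{"delta_pos":[170,-90,-105],"twist":0,"fingers":1},{"delta_pos":[230,-90,-95],"twist":0,"fingers":1},{"delta_pos":[290,-90,-85],"twist":0,"fingers":1},{"delta_pos":[350,-90,-75],"twist":0,"fingers":1},{"delta_pos":[350,-90,-75],"twist":0,"fingers":1}]'; python3 go.py 540,335,150
```

```text
time_s: 15.02
ee_pos: [488.3, 190.7, 189.5]
tool_rot: [[-0.008, 0.99, 0.142], [0.993, -0.009, 0.119], [0.119, 0.142, -0.983]]
ft_force: [-0.8, -0.3, 0.9]
gripper_width: 0.0
grip_force: 0.0
tip [491.4 193.4 167.9] j [ 0.33  0.18 -0.44  0.78  0.07  1.91] F [-0.8 -0.3  0.9] z [ 0.142  0.119 -0.983]
540,335,150 delta [138.1  44.2  41.4]
```

```bash
python3 -m pendant '[{"delta_pos":[45,0,10],"twist":0,"fingers":1},{"delta_pos":[90,15,20],"twist":0,"fingers":1},{"delta_pos":[138,44,41],"twist":0,"fingers":1},{"delta_pos":[138,44,41],"twist":0,"fingers":1},{"delta_pos":[138,44,41],"twist":0,"fingers":1}]'; python3 go.py;  python3 look.py w6.png sander_start_top=67 sander_stop_top=74 sander=0; python3 -c "
from h import *
get_image('top')
for q in place_of('extractor_start_top','top')+place_of('sander_start_top','top'): print(q)"
```

```text
time_s: 15.65
ee_pos: [538.1, 326.2, 171.7]
tool_rot: [[0.001, 0.99, 0.142], [0.993, -0.017, 0.115], [0.117, 0.141, -0.983]]
ft_force: [0.7, -0.4, -0.7]
gripper_width: 0.001
grip_force: 0.0
tip [541.3 328.7 150. ] j [ 0.53  0.36 -0.23  0.8   0.03  2.11] F [ 0.7 -0.4 -0.7] z [ 0.142  0.115 -0.983]
[538.1 326.2 171.7] [[0.001, 0.99, 0.142], [0.993, -0.017, 0.115], [0.117, 0.141, -0.983]] 0.000853534801938321 [ 0.66 -0.36 -0.71]
sander_start_top call [258. 172.] 0.63 [555.1 361.3]
sander_start_top call [259. 173.] 0.82 [555.7 361. ]
sander_stop_top call [261. 236.] 0.84 [555.9 304.7]
sander call [353. 243.] 0.76 [685.5 260.2]
sander call [398. 170.] 0.58 [740.8 351.4]
{'location': [328.5, 194.1], 'conf': 0.63}
```

View pics/w6.png

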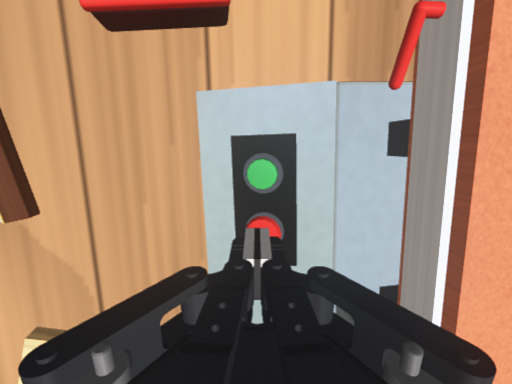

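The green button is at (262,174), about (557,361), and the red one at (264,230) is under the fingers. I'll move left at height, then descend to just above the green.

```bash
python3 go.py 555,364,130 555,364,80
```

```text
tip [542.4 330.2 151.9] j [ 0.53  0.36 -0.23  0.8   0.03  2.11] F [0.4 0.3 0.7] z [ 0.146  0.118 -0.982]
555,364,130 delta [31.   8.7 27.3]
555,364,80 delta [25.   1.5 76.4]
```

```bash
python3 -m pendant '[{"delta_pos":[31,9,10],"twist":0,"fingers":1},{"delta_pos":[31,9,27],"twist":0,"fingers":1},{"delta_pos":[28,5,52],"twist":0,"fingers":1},{"delta_pos":[25,1.5,72],"twist":0,"fingers":1},{"delta_pos":[25,1.5,75],"twist":0,"fingers":1},{"delta_pos":[25,1.5,75],"twist":0,"fingers":1}]'; python3 go.py; python3 look.py w7.png sander_start_top=67 sander_stop_top=74
```

```text
time_s: 16.9
ee_pos: [551.6, 361.2, 102.7]
tool_rot: [[-0.0, 0.989, 0.145], [0.993, -0.017, 0.117], [0.119, 0.144, -0.982]]
ft_force: [0.6, 0.3, 0.2]
gripper_width: -0.002
grip_force: 0.0
tip [554.8 363.8  81. ] j [ 0.57  0.46 -0.26  0.66  0.02  2.15] F [0.6 0.3 0.2] z [ 0.145  0.117 -0.982]
[551.6 361.2 102.7] [[-0.0, 0.989, 0.145], [0.993, -0.017, 0.117], [0.119, 0.144, -0.982]] -0.002272696628773921 [0.6  0.27 0.19]
sander_start_top call [256. 244.] 0.69 [556.4 356.3]
sander_start_top call [258. 223.] 0.91 [558.1 370.5]
sander_stop_top call [259. 322.] 0.7 [556.3 304.1]
sander_stop_top call [258. 314.] 0.57 [555.6 310.6]
sander_stop_top call [258. 223.] 0.53 [556.9 372.7]
```

View pics/w7.png

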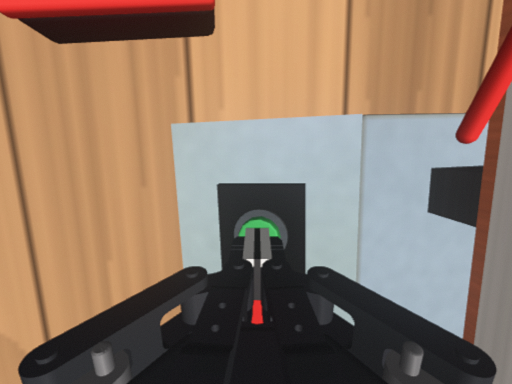

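The fingertips are over the green cap at (258,230), with the red button clear behind. Pressing in steps.

```bash
python3 -m pendant '[{"delta_pos":[-1,0,5],"twist":0,"fingers":1},{"delta_pos":[-1,0,9],"twist":0,"fingers":1},{"delta_pos":[-1,0,12],"twist":0,"fingers":1},{"delta_pos":[-1,0,12],"twist":0,"fingers":1}]'; python3 go.py;python3 -m pendant '[{"delta_pos":[0,0,1.5],"twist":0,"fingers":1},{"delta_pos":[0,0,2.5],"twist":0,"fingers":1},{"delta_pos":[0,0,2.5],"twist":0,"fingers":1}]'; python3 go.py
```

```text
time_s: 17.65
ee_pos: [553.2, 361.8, 90.5]
tool_rot: [[-0.001, 0.989, 0.145], [0.993, -0.017, 0.117], [0.119, 0.144, -0.982]]
ft_force: [-1.0, 0.6, 1.1]
gripper_width: -0.002
grip_force: 0.1
tip [556.4 364.4  68.8] j [ 0.57  0.48 -0.28  0.63  0.02  2.15] F [-1.   0.6  1.1] z [ 0.145  0.117 -0.982]
time_s: 18.02
ee_pos: [553.9, 362.0, 88.5]
tool_rot: [[-0.0, 0.989, 0.146], [0.993, -0.017, 0.117], [0.119, 0.145, -0.982]]
ft_force: [-1.3, -2.2, 3.4]
gripper_width: -0.002
grip_force: 1.8
tip [557.1 364.6  66.9] j [ 0.57  0.48 -0.28  0.63  0.02  2.15] F [-1.3 -2.2  3.4] z [ 0.146  0.117 -0.982]
```

```bash
python3 -m pendant '[{"delta_pos":[0,0,1.5],"twist":0,"fingers":1},{"delta_pos":[0,0,3],"twist":0,"fingers":1},{"delta_pos":[0,0,3],"twist":0,"fingers":1}]'; python3 -m pendant '[{"delta_pos":[0,0,1.5],"twist":0,"fingers":1},{"delta_pos":[0,0,2.5],"twist":0,"fingers":1},{"delta_pos":[0,0,2.5],"twist":0,"fingers":1}]'; python3 go.py
```

```text
time_s: 18.4
ee_pos: [554.5, 362.7, 85.4]
tool_rot: [[-0.001, 0.989, 0.146], [0.993, -0.017, 0.118], [0.119, 0.145, -0.982]]
ft_force: [1.8, -2.2, 3.6]
gripper_width: 0.001
grip_force: 1.4
time_s: 18.77
ee_pos: [554.9, 363.1, 83.2]
tool_rot: [[-0.001, 0.989, 0.146], [0.993, -0.017, 0.118], [0.119, 0.145, -0.982]]
ft_force: [1.0, -2.0, 5.2]
gripper_width: 0.001
grip_force: 2.2
tip [558.1 365.7  61.6] j [ 0.57  0.49 -0.28  0.61  0.02  2.15] F [ 1.  -2.   5.2] z [ 0.146  0.118 -0.982]
```

```bash
python3 -m pendant '[{"delta_pos":[0,0,1],"twist":0,"fingers":1},{"delta_pos":[0,0,1.5],"twist":0,"fingers":1},{"delta_pos":[0,0,1.5],"twist":0,"fingers":1}]'; python3 go.py
```

```text
time_s: 19.15
ee_pos: [555.2, 363.1, 82.9]
tool_rot: [[-0.001, 0.989, 0.147], [0.993, -0.017, 0.118], [0.119, 0.146, -0.982]]
ft_force: [-1.6, -4.0, 11.1]
gripper_width: 0.002
grip_force: 5.7
tip [558.4 365.7  61.2] j [ 0.57  0.49 -0.28  0.61  0.02  2.15] F [-1.6 -4.  11.1] z [ 0.147  0.118 -0.982]
```

Hard stop reached. Retreating and taking a last look.

```bash
python3 -m pendant '[{"delta_pos":[0,0,-20],"twist":0,"fingers":1},{"delta_pos":[0,0,-60],"twist":0,"fingers":1},{"delta_pos":[-10,-40,-100],"twist":0,"fingers":1},{"delta_pos":[-20,-70,-120],"twist":0,"fingers":1},{"delta_pos":[-20,-70,-120],"twist":0,"fingers":1},{"delta_pos":[-20,-70,-120],"twist":0,"fingers":1}]'; python3 - <<'E'
from h import *
a=save("scene","z1.png");b=save("top","z2.png");print(np.abs(b.astype(int)-cv2.imread("pics/b.png")[:,:,::-1]).sum(2)[225:260,370:430].max())
cv2.imwrite("pics/z.png",np.hstack([cv2.resize(x[:,:,::-1],(400,300)) for x in(a,b)]))
E
```

```text
time_s: 19.9
ee_pos: [468.1, 330.7, 186.3]
tool_rot: [[-0.001, 0.989, 0.145], [0.993, -0.016, 0.118], [0.119, 0.144, -0.982]]
ft_force: [0.5, 0.3, -0.5]
gripper_width: 0.002
grip_force: 0.0
24
```

View pics/z.png

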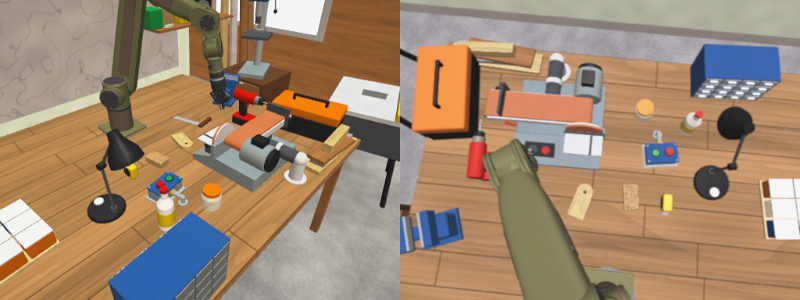

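The arm is clear. The lamp at (107,207) and the other things are where they were, and nothing on the bench has moved.

```bash
python3 -c "
from station import finish_job
print(finish_job())"
```

```text
the job is handed in; nothing more can be done
None
```

I handed the job in at about 20 s: I touched the lamp pad (about 3 N), then pressed the extractor's green button and the sander's green button to their hard stops (about 12 N each), and the final pictures show nothing on the bench moved; no verdict came back.

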